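Sort the dug-up fossil casts by their samples

TASK

Sort the washed fossil casts from the steel tray: lay each one in the middle of the card specimen tray whose sample, glued on the card along its edge away from the robot, has the same shape, flat on the tray floor and the right way up. Set them down gently, they are brittle plaster and must not be dropped. The plain pebble matches no sample and stays in the steel tray.

Things in the scene. Friction and masses are not known exactly. Their poses are not given: they have to be found in the camera images.
- ammonite: Ammonite: coiled ribbed spiral disc, 47 mm across, 15 mm high, upright rim, about 55 g. Grip across at the origin in any direction. Loose buff plaster cast, in the steel tray at the start, right way up, any yaw. Origin: centre of the outline, on the underside; z up.
- turret: Turret shell: slim screw-like cone lying on its side, 64 mm long, 21 mm wide and 22 high at the thick end, about 35 g. x runs along it to the point. Sides are parallel from x = -32 to -4 mm: grip across y at x = -16 mm, near its centre of mass. Loose buff plaster cast, in the steel tray at the start, right way up, any yaw. Origin: centre of the outline, on the underside; z up.
- scallop: Scallop: domed fan of 11 ribs, nearly round, 47 mm across, 15 mm high, sides upright to 13 mm, about 45 g. The straight hinge, 30 mm wide and 5 high, is at -x. Grip across y (47 mm) at the origin. Loose buff plaster cast, in the steel tray at the start, right way up, any yaw. Origin: centre of the outline, on the underside; z up.
- trilobite: Trilobite: oval and segmented like a woodlouse, 60 mm long in x, 36 mm wide, 17 mm high, sides 12 mm high, about 45 g; round head shield at -x, smaller tail at +x. Sides are parallel near the origin: grip there across y (36 mm). Loose buff plaster cast, in the steel tray at the start, right way up, any yaw. Origin: centre of the outline, on the underside; z up.
- pebble: Plain smooth round pebble without pattern, 41 mm across, 20 mm high, the same buff colour; loose among the casts in the steel tray. No sample matches it. Origin: centre of its underside.
- wash_tray: Steel lab tray, fixed, holding the five loose finds at the start: inside 219 mm (its x) by 319 mm (its y), rim 26 mm above the table, floor 3 mm above it. Origin: centre, at table height; z up. The finds lie at least 80 mm apart, centre to centre, and 50 mm from its walls. Two specimen trays stand to its left, two to its right.
- tray_ammonite: Card specimen tray, fixed, white walls, dark floor: 110 mm square outside, 104 inside, walls 18 mm high, floor 3 mm above the table. On a white card at its far edge is glued its sample, a coiled ammonite, a copy of the loose cast, centred 82 mm from the tray's centre, up to 20 mm tall. Origin: tray centre at table height; x points to the sample, away from the robot (yaw within 0.12 rad); z up.
- tray_turret: Card specimen tray, fixed, white walls, dark floor: 110 mm square outside, 104 inside, walls 18 mm high, floor 3 mm above the table. On a white card at its far edge is glued its sample, a turret shell, a copy of the loose cast, centred 82 mm from the tray's centre, up to 20 mm tall. Origin: tray centre at table height; x points to the sample, away from the robot (yaw within 0.12 rad); z up.
- tray_scallop: Card specimen tray, fixed, white walls, dark floor: 110 mm square outside, 104 inside, walls 18 mm high, floor 3 mm above the table. On a white card at its far edge is glued its sample, a ribbed scallop, a copy of the loose cast, centred 82 mm from the tray's centre, up to 20 mm tall. Origin: tray centre at table height; x points to the sample, away from the robot (yaw within 0.12 rad); z up.
- tray_trilobite: Card specimen tray, fixed, white walls, dark floor: 110 mm square outside, 104 inside, walls 18 mm high, floor 3 mm above the table. On a white card at its far edge is glued its sample, a trilobite, a copy of the loose cast, centred 82 mm from the tray's centre, up to 20 mm tall. Origin: tray centre at table height; x points to the sample, away from the robot (yaw within 0.12 rad); z up.
There are look-alikes about, which are no part of the job. What is shaped like the tray_ammonite but orange or yellow is not meant.

How it is judged:
By the outcome, as a careful person would: the job done as asked, in the order asked, and still so for the second after the job is handed in, with the robot touching nothing.
It also fails if it takes over 107 s, if anything falls off the work surface, if the arm or the gripper's body presses on something with over 40 N, if the wrist force passes 120 N, or if a joint passes its speed limit or range.

ROBOT

A 6-joint arm with a two-finger parallel gripper is mounted at the origin on the work surface. World frame = base frame: x ahead of the robot, y to its left, z up, the work surface at z = 0. Lengths are in m, angles in degrees, forces in N, time in s.
With the tool pointing down it reaches from about 0.4 to 0.825 m from the base axis. Payload 7 kg.
Tool frame: the origin (TCP) lies midway between the tips of the shut fingers; the grasp point (between the pads) lies 19 mm behind it; z points along the fingers, y is the direction in which the jaws open and shut (so a half turn about z gives the same grasp; the last joint's range is limited). The gripper opens to 88 mm and grips with 3 to 60 N. Pads are 19 mm wide; open, the fingers measure 130 mm over their backs; the gripper's body (78 mm by 193 mm) begins 47 mm behind the grasp point.
Start: joints at [-54.941, 20.546, 0.682, 0, -70.136, -16.507], TCP at [0.215, -0.64, 0.227] pointing down, gripper open.
Joint ranges: [-176.03, 176.03], [-82.01, 121.73], [-58.28, 71.71], [-173.87, 95.51], [-174.79, -0.11], [-173.66, 173.66]. Speed limits (degrees/s): [136.94, 136.94, 172.46, 180, 180, 180].

INTERFACE

Orientations are given as [roll, pitch, yaw] about the fixed x, y, z axes, in that order (R = Rz(yaw) Ry(pitch) Rx(roll)).
In Python, from plant import ctrl gives the robot as it stands. The module is installed in compiled form; this text tells all that it offers.
- The arm moves only by the tool arm_command, never from a script. Its argument "targets" is a list that holds one entry, the list of rows, each a list of 7 numbers: the turn, a rotation vector about the world's x, y, z in rad, then the shift along the world's x, y, z in cm, then the opening, from 0 (shut) to 1 (fully open). A call has 1 to 8 rows; each row is the pose to reach, as a shift and turn from the pose commanded when the call began; what a row does not reach only later rows make up. A row lasts 1/12 s, in which the tool goes at most 41.7 mm and 7.16 degrees, less where a joint would pass 70% of its speed; a pose out of reach is approached as far as the arm can. A call with a gripper value outside its range is refused whole. The fingers move at their own pace and stop on an object; the grip force is fixed at half the most. Time passes only in rows, so rows that repeat a pose let the fingers close. It gives the time, the measured TCP pose, the force and the opening at its end, in the units of the state.
- ctrl.get_obs(): the state, without advancing time (a new reading comes with each control period).
- ctrl.snapshot(name): name is "side" or "top" or "wrist"; returns the picture (400x640x3 uint8, blue, green, red); there is no depth.
- ctrl.camera_model(name): a dict with "K" (3x3 intrinsics, pixels), "distortion" ([k1, k2, p1, p2, k3] as OpenCV has them; the pictures are not rectified), "xyz" and "rotation" of the camera in the world. Camera axes: x right, y up, looking along -z (the intrinsics and any distortion apply to the point x, -y, -z); pixel columns grow to the right and rows downward; lengths in m; the calibration is good to about 2 mm. A picture is of the moment at which its call begins: read the wrist's pose just before it. camera_model takes no time and is no camera call; for the wrist camera it gives the pose at the moment of the call.
- ctrl.close_job(): hands the job in, once; it reports no verdict.
The state is a dict: "clock": time; "joint_pos": joint angles; "qvel": joint speeds; "tau": joint torques, N m; "tool_pos": TCP position; "orientation": TCP orientation; "force": force on the tool from outside, world axes, zero at the start; "moment": the same for the moment, N m; "opening": finger opening in m.
Only numpy, scipy, OpenCV 4.12 (cv2) and the standard library are available. Lean on these libraries where they do the work, as an engineer would, in place of code of your own. Each camera call takes 0.05 s, during which the arm holds its last target. There are 200 camera calls.

## Working session

There is one attempt and no reset: what is moved stays moved. The work goes in short steps, Python scripts to look and compute and a tool call to move; the robot and the scene stay as the last step left them, time stands still between calls to the robot, and variables do not carry over. Pictures are saved under pics/ and viewed, about 12 in all and at most 16, crops included, and the job is handed in when it is done.

Besides the shell and the picture viewer there is one more tool, called after "Call:" as name([rows], argument=value, ...), one row to a line, values as JSON. arm_command: Moves the arm, as the interface text tells. Its arguments: {"type":"object","properties":{"targets":{"type":"array","items":{"type":"array","items":{"type":"array","items":{"type":"number"}}}}},"required":["targets"]}

```bash
mkdir -p pics; cat > h.py <<'E'
import numpy as np, cv2
from plant import ctrl
def cam(n):
    m=ctrl.camera_model(n); return {k:np.array(m[k],float) for k in("K","distortion","xyz","rotation")}
def rot(m):
    r=m["rotation"]
    if r.shape==(3,3): return r
    from scipy.spatial.transform import Rotation as R
    return R.from_euler("xyz",r,degrees=True).as_matrix()
def p2w(m,uv,z):
    uv=np.array(uv,float).reshape(-1,1,2)
    n=cv2.undistortPoints(uv,m["K"],m["distortion"]).reshape(-1,2)
    d=np.c_[n[:,0],-n[:,1],-np.ones(len(n))]@rot(m).T
    t=(z-m["xyz"][2])/d[:,2]
    return m["xyz"]+d*t[:,None]
def w2p(m,p):
    q=(np.array(p,float).reshape(-1,3)-m["xyz"])@rot(m)*[1,-1,-1]
    return cv2.projectPoints(q.reshape(-1,1,3),np.zeros(3),np.zeros(3),m["K"],m["distortion"])[0].reshape(-1,2)
E
python3 - <<'E'
from h import *
print(ctrl.get_obs())
for n in("top","wrist"):
    m=cam(n);print(n,m)
i=ctrl.snapshot("top");cv2.imwrite("pics/top0.png",i)
cv2.imwrite("pics/top0v.png",cv2.resize(i,None,fx=1.25,fy=1.25,interpolation=cv2.INTER_CUBIC))
E
```

```text
{'clock': 0.0, 'joint_pos': array([-5.49419718e+01,  2.05922465e+01,  6.33701984e-01, -1.77927762e-02,
       -7.01371139e+01, -1.65071209e+01]), 'qvel': array([-0.0122628 , -0.0379574 ,  0.01905796, -0.00608634, -0.02144236,
        0.0830004 ]), 'tau': array([ 1.39874439e-03, -5.82722354e+01,  2.93060035e+01,  6.99756235e+00,
        7.08594176e-03, -2.12913192e-04]), 'tool_pos': array([ 0.21455464, -0.63947429,  0.22562032]), 'orientation': array([ 1.79903531e+02, -1.11452419e-02, -1.61455143e+02]), 'force': array([-0.47302476, -0.04809194, -0.21781626]), 'moment': array([-0.00342088,  0.03720171, -0.01090518]), 'opening': 0.0873261466082036}
top {'K': array([[369.77033412,   0.        , 318.47779471],
       [  0.        , 369.77033412, 198.8771412 ],
       [  0.        ,   0.        ,   1.        ]]), 'distortion': array([0.03005336, 0.        , 0.        , 0.        , 0.        ]), 'xyz': array([0.2636581 , 0.10680824, 1.0968152 ]), 'rotation': array([  9.62565209,   1.59504625, -91.00806062])}
wrist {'K': array([[289.94696615,   0.        , 319.52925505],
       [  0.        , 289.94696615, 199.38267368],
       [  0.        ,   0.        ,   1.        ]]), 'distortion': array([0.00014019, 0.        , 0.        , 0.        , 0.        ]), 'xyz': array([ 0.13802816, -0.6652316 ,  0.38258617]), 'rotation': array([-1.72501701e+01, -8.05195897e-02,  1.08516198e+02])}
```

View pics/top0v.png

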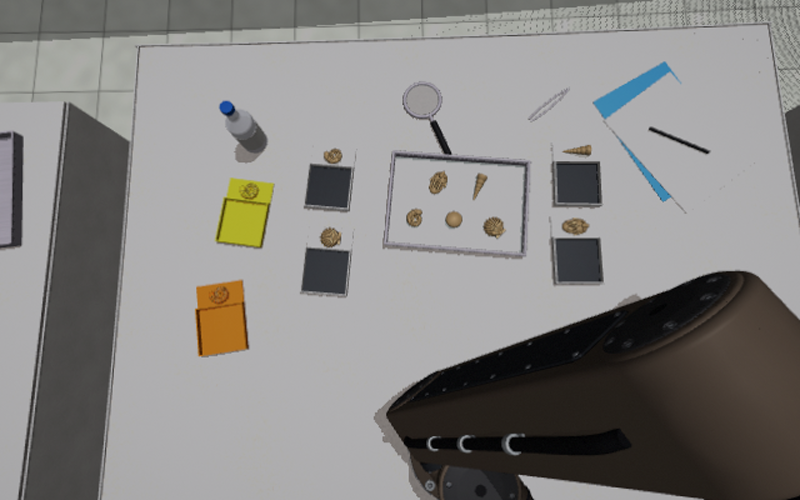

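The top view (at 1.25x) shows the wash tray around (457,203). Left trays are ammonite (328,187) and probably scallop (326,271). Right trays are turret (577,183) and trilobite (578,260). The loose finds are the trilobite (437,183), turret (480,186), ammonite (415,217), pebble (454,219) and scallop (494,227). I'll measure these with zoomed crops.

```bash
python3 - <<'E'
from h import *
i=cv2.imread("pics/top0.png");m=cam("top")
c=i[115:215,300:430];cv2.imwrite("pics/z1.png",cv2.resize(c,None,fx=6,fy=6,interpolation=cv2.INTER_CUBIC))
a=i[110:240,235:290];b=i[110:240,435:490]
cv2.imwrite("pics/z2.png",cv2.resize(np.hstack([a,b]),None,fx=4.5,fy=4.5,interpolation=cv2.INTER_CUBIC))
hsv=cv2.cvtColor(i,cv2.COLOR_BGR2HSV)
mk=((hsv[...,0]>8)&(hsv[...,0]<28)&(hsv[...,1]>70)&(hsv[...,2]>40)).astype(np.uint8)
mk[:110]=0;mk[215:]=0;mk[:,:235]=0;mk[:,490:]=0
n,l,s,ce=cv2.connectedComponentsWithStats(mk)
for k in range(1,n):
    if s[k,4]<25: continue
    ys,xs=np.where(l==k);w=p2w(m,np.c_[xs,ys],0.011)[:,:2]
    (cx,cy),wh,an=cv2.minAreaRect((w*1000).astype(np.float32))
    e,v=np.linalg.eigh(np.cov(w.T))
    print("buff px",ce[k].round(1),"rect ctr",round(cx),round(cy),np.round(wh),"axis deg",np.degrees(np.arctan2(v[1,1],v[0,1])).round())
dk=((hsv[...,2]<90)&(hsv[...,1]<120)).astype(np.uint8);dk[:110]=0;dk[240:]=0;dk[:,:235]=0;dk[:,490:]=0
n,l,s,ce=cv2.connectedComponentsWithStats(dk)
for k in range(1,n):
    if s[k,4]<400: continue
    ys,xs=np.where(l==k);w=p2w(m,np.c_[xs,ys],0.006)[:,:2]
    r=cv2.minAreaRect((w*1000).astype(np.float32));print("dark px",ce[k].round(),np.round(r[0]),np.round(r[1]),round(r[2],1))
E
```

```text
buff px [464.5 119.9] rect ctr 683 -305 [63. 22.] axis deg 93.0
buff px [266.  124.8] rect ctr 684 294 [33. 40.] axis deg 85.0
buff px [350.1 145.6] rect ctr 612 34 [37. 58.] axis deg 148.0
buff px [383.3 146.6] rect ctr 600 -60 [21. 62.] axis deg 158.0
buff px [331.1 173.7] rect ctr 524 95 [30. 37.] axis deg 168.0
buff px [362.6 175.2] rect ctr 517 0 [33. 34.] axis deg 106.0
buff px [394.8 181.5] rect ctr 494 -94 [47. 45.] axis deg -138.0
buff px [459.8 180.8] rect ctr 493 -286 [58. 36.] axis deg 91.0
buff px [264.  189.8] rect ctr 479 296 [45. 43.] axis deg 97.0
dark px [463. 146.] [ 603. -304.] [103. 102.] 86.0
dark px [262. 148.] [611. 304.] [103. 101.] 83.7
dark px [463. 208.] [ 415. -290.] [102.  98.] 88.9
dark px [260. 216.] [401. 310.] [103. 102.] 84.3
```

View pics/z1.png

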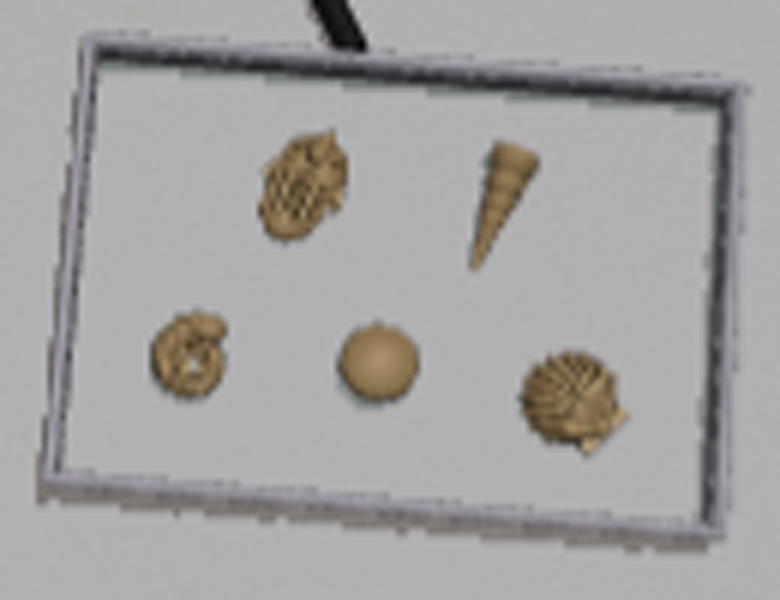

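View pics/z2.png

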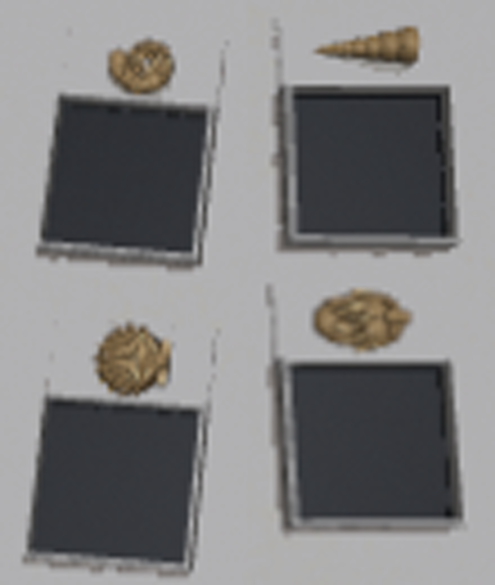

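Top view summary: left trays are ammonite and scallop, right trays are turret and trilobite, and the sizes agree with the spec. Next I move over the wash tray for a wrist close-up.

Call:
arm_command([
  [[0, 0, 0, 3, 5.9, 0.5, 0.8], [0, 0, 0, 4.5, 8.8, 1, 0.8], [0, 0, 0, 6, 11.8, 1, 0.8], [0, 0, 0, 7.5, 14.8, 1, 0.8], [0, 0, 0, 9.3, 18.3, 1, 0.8], [0, 0, 0, 11, 21.7, 1, 0.8], [0, 0, 0, 13, 25.5, 1, 0.8], [0, 0, 0, 14.7, 29, 1, 0.8]],
])

```text
clock: 0.72
tool_pos: [0.362, -0.348, 0.2362]
orientation: [180.0, -0.0, -161.5]
force: [1.2, 0.1, 0.6]
opening: 0.0705
```

Call:
arm_command([
  [[0, 0, 0, 1.8, 3.6, 0, 0.8], [0, 0, 0, 3.6, 7.2, 0, 0.8], [0, 0, 0, 5.4, 10.8, 0, 0.8], [0, 0, 0, 7.2, 14.4, 0, 0.8], [0, 0, 0, 9, 18, 0, 0.8], [0, 0, 0, 10.8, 21.6, 0, 0.8], [0, 0, 0, 12.6, 25.2, 0, 0.8], [0, 0, 0, 14.4, 28.8, 0, 0.8]],
])

```text
clock: 1.38
tool_pos: [0.5059, -0.0598, 0.2365]
orientation: [180.0, -0.0, -161.4]
force: [1.0, 0.1, -0.2]
opening: 0.0701
```

Call:
arm_command([
  [[0, 0, 0, 2, 3, 0, 0.8], [0, 0, 0, 4, 6, 0, 0.8], [0, 0, 0, 4, 6, 0, 0.8], [0, 0, 0, 4, 6, 0, 0.8]],
])

```text
clock: 1.72
tool_pos: [0.546, -0.0003, 0.2355]
orientation: [180.0, -0.1, -161.3]
force: [-1.0, -0.3, -0.1]
opening: 0.07
```

```bash
python3 - <<'E'
from h import *
m=cam("wrist");i=ctrl.snapshot("wrist");print(ctrl.get_obs()["joint_pos"].round(1),m["xyz"].round(3))
cv2.imwrite("pics/w1.png",i)
import pickle;pickle.dump(m,open("w1.pkl","wb"))
hsv=cv2.cvtColor(i,cv2.COLOR_BGR2HSV)
mk=((hsv[...,0]>8)&(hsv[...,0]<28)&(hsv[...,1]>60)&(hsv[...,2]>30)).astype(np.uint8)
mk=cv2.morphologyEx(mk,cv2.MORPH_CLOSE,np.ones((5,5)))
n,l,s,ce=cv2.connectedComponentsWithStats(mk)
for k in range(1,n):
    if s[k,4]<150: continue
    ys,xs=np.where(l==k);w=p2w(m,np.c_[xs,ys],0.011)[:,:2]*1000
    r=cv2.minAreaRect(w.astype(np.float32))
    b=cv2.boxPoints(r);d=[b[1]-b[0],b[2]-b[1]];d=max(d,key=np.linalg.norm)
    print("px",ce[k].round(),"rect",np.round(r[0]),np.round(r[1]),"long axis",np.degrees(np.arctan2(d[1],d[0])).round(1),"mean",w.mean(0).round())
cv2.imwrite("pics/w1v.png",cv2.resize(i,None,fx=1.25,fy=1.25,interpolation=cv2.INTER_CUBIC))
E
```

```text
[ 20.4   8.1 -14.9  -0.  -67.2 -91.8] [ 0.47  -0.026  0.393]
px [108.  56.] rect [ 493. -286.] [38. 61.] long axis -71.3 mean [ 493. -284.]
px [260. 111.] rect [496. -95.] [47. 45.] long axis 43.2 mean [495. -96.]
px [327. 151.] rect [516.  -1.] [35. 35.] long axis -71.3 mean [516.  -0.]
px [391. 179.] rect [523.  94.] [34. 40.] long axis -2.4 mean [523.  93.]
px [260. 197.] rect [598. -60.] [22. 63.] long axis -30.1 mean [604. -67.]
px [ 69. 191.] rect [ 676. -309.] [22. 73.] long axis -77.5 mean [ 680. -316.]
px [537. 194.] rect [479. 292.] [48. 43.] long axis 83.8 mean [479. 291.]
px [327. 221.] rect [609.  33.] [39. 54.] long axis -50.3 mean [608.  32.]
px [627. 242.] rect [498. 454.] [20. 56.] long axis -9.0 mean [501. 453.]
px [192. 287.] rect [ 775. -125.] [93. 33.] long axis 7.3 mean [ 776. -127.]
px [447. 287.] rect [652. 238.] [93. 33.] long axis 30.5 mean [652. 240.]
px [434. 332.] rect [738. 233.] [ 33. 508.] long axis -71.3 mean [734. 257.]
```

View pics/w1v.png

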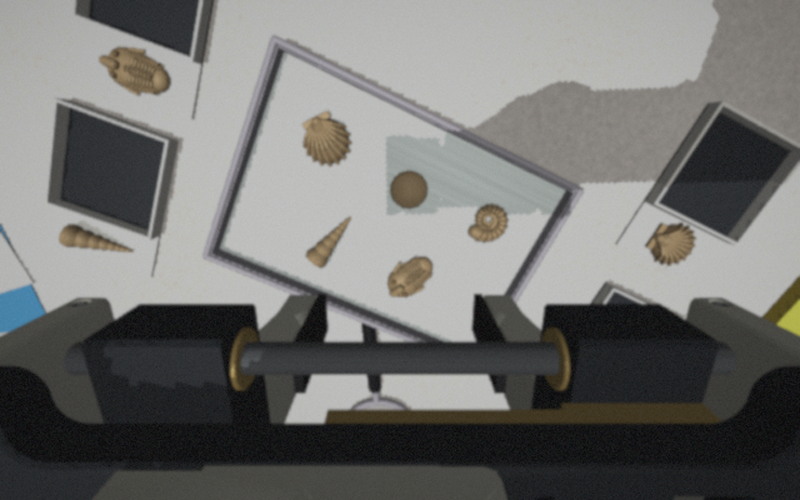

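The wrist view (1.25x) agrees with the top view to about 2 mm. It shows the scallop at (327,140), pebble (409,189), ammonite (489,223), turret (330,242, point up-right) and trilobite (410,276). Next I compute the axes.

```bash
python3 - <<'E'
from h import *
import pickle
m=pickle.load(open("w1.pkl","rb"))
f=lambda a,b,z1,z2:(lambda p,q:print((p*1000).round(),(q*1000).round(),np.degrees(np.arctan2(*(q-p)[:2][::-1])).round(1),(np.linalg.norm(q-p)*1000).round()))(p2w(m,np.array(a)/1.25,z1)[0],p2w(m,np.array(b)/1.25,z2)[0])
f((314,259),(350,217),.013,.006)   # turret base->tip
f((394,291),(427,262),.01,.01)  # trilobite
f((319,119),(334,160),.01,.01)  # scallop hinge->rim
i=cv2.imread("pics/w1.png")
a=i[155:245,235:425]
cv2.imwrite("pics/w1c.png",cv2.resize(a,None,fx=4,fy=4,interpolation=cv2.INTER_CUBIC))
E
```

```text
[622. -74.  13.] [565. -50.   6.] 157.0 62.0
[631.  22.  10.] [586.  46.  10.] 152.2 51.0
[ 479. -107.   10.] [512. -83.  10.] 36.6 42.0
```

View pics/w1c.png

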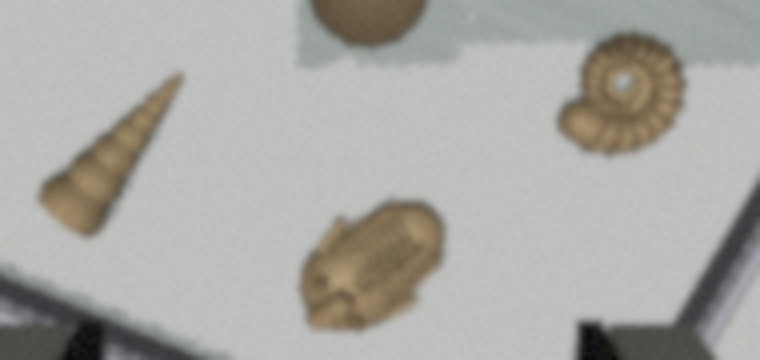

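Call:
arm_command([
  [[0, 0, 0.08, -1, -1.9, -3, 0.75], [0, 0, 0.16, -2, -3.8, -6, 0.75], [0, 0, 0.24, -3, -5.7, -9, 0.75], [0, 0, 0.32, -4, -7.6, -12, 0.75], [0, 0, 0.37, -5.1, -9.5, -15, 0.75], [0, 0, 0.37, -5.1, -9.5, -18, 0.75], [0, 0, 0.37, -5.1, -9.5, -18, 0.75], [0, 0, 0.37, -5.1, -9.5, -18, 0.75]],
])

```text
clock: 2.43
tool_pos: [0.4934, -0.0981, 0.0562]
orientation: [179.9, -0.2, -140.4]
force: [1.0, 0.3, 1.4]
opening: 0.0657
```

```bash
cat > look.py <<'E'
from h import *
import sys
name=sys.argv[1]; pts=[list(map(float,a.split(','))) for a in sys.argv[2:]]
m=cam("wrist");i=ctrl.snapshot("wrist");o=ctrl.get_obs()
print(o["clock"].__round__(2),o["tool_pos"].round(4),o["orientation"].round(1),o["force"].round(1),o["joint_pos"].round())
for p in pts:
    u=w2p(m,[p])[0];print(p,u.round());cv2.drawMarker(i,tuple(int(v) for v in u),(0,0,255),cv2.MARKER_CROSS,10,1)
cv2.imwrite(f"pics/{name}.png",i)
E
python3 look.py s1 0.495,-0.095,0.018
```

```text
2.48 [ 0.4951 -0.0975  0.0576] [-180.    -0.  -140.3] [ 0.4 -0.1  0.8] [ 11.  15. -33.   0. -42. -62.]
[0.495, -0.095, 0.018] [321. 230.]
```

View pics/s1.png

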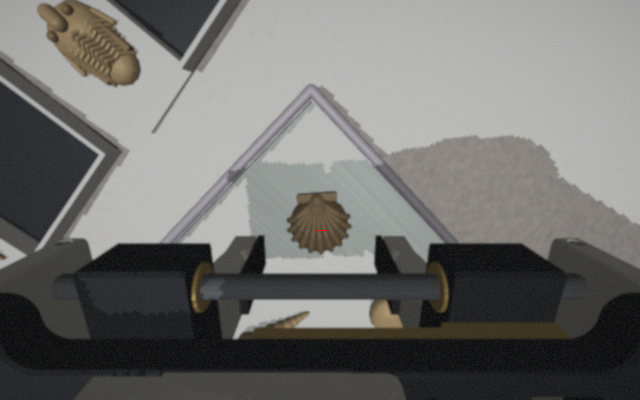

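Scallop is centred between the fingers with its hinge along the tool x axis. I'll descend and grip.

Call:
arm_command([
  [[0, 0, 0, 0, 0, -2, 0.75], [0, 0, 0, 0, 0, -4, 0.75], [0, 0, 0, 0, 0, -4.7, 0.75], [0, 0, 0, 0, 0, -5, 0.75], [0, 0, 0, 0, 0, -5, 0.75], [0, 0, 0, 0, 0, -5, 0.75]],
])

```text
clock: 2.98
tool_pos: [0.4958, -0.0966, 0.0079]
orientation: [-179.9, 0.1, -140.2]
force: [0.2, -0.5, -0.6]
opening: 0.0658
```

Call:
arm_command([
  [[0, 0, 0, 0, 0, 0, 0.6], [0, 0, 0, 0, 0, 0, 0.55], [0, 0, 0, 0, 0, 0, 0.45], [0, 0, 0, 0, 0, 0, 0.3], [0, 0, 0, 0, 0, 0, 0.3], [0, 0, 0, 0, 0, 0, 0.3]],
])

```text
clock: 3.48
tool_pos: [0.4951, -0.0969, 0.0071]
orientation: [-180.0, 0.0, -140.2]
force: [-1.1, 0.9, 5.5]
opening: 0.046
```

Call:
arm_command([
  [[0, 0, 0, 0, 0, 1, 0.3], [0, 0, 0, 0, 0, 3, 0.3], [0, 0, 0, -0.3, 1, 6, 0.3], [0, 0, 0, -1, 4, 9, 0.3], [0, 0, 0, -1.7, 7.5, 11, 0.3], [0, 0, 0, -2.5, 11, 12, 0.3], [0, 0, 0, -3.3, 14.5, 12, 0.3], [0, 0, 0, -4, 18, 12, 0.3]],
])

```text
clock: 4.15
tool_pos: [0.4543, 0.0847, 0.1283]
orientation: [-180.0, 0.2, -140.3]
force: [1.3, 0.3, -1.0]
opening: 0.046
```

Call:
arm_command([
  [[0, 0, 0, -0.8, 3.5, 0, 0.3], [0, 0, 0, -1.6, 7, 0, 0.3], [0, 0, 0, -2.4, 10.5, 0, 0.3], [0, 0, 0, -3.2, 14, 0, 0.3], [0, 0, 0, -4, 17.5, 0, 0.3], [0, 0, 0, -4.8, 20.5, 0, 0.3], [0, 0, 0, -5.4, 22.3, 0, 0.3], [0, 0, 0, -5.4, 22.3, 0, 0.3]],
])

```text
clock: 4.82
tool_pos: [0.4001, 0.3094, 0.1271]
orientation: [180.0, 0.1, -140.1]
force: [-0.3, 0.1, -0.4]
opening: 0.0457
```

```bash
python3 look.py s2 0.401,0.310,0.003 0.401,0.305,0.003 0.479,0.294,0.018 0.611,0.304,0.003; python3 - <<'E'
from h import *
i=cv2.imread("pics/s2.png");m=cam("wrist")
g=cv2.cvtColor(i,cv2.COLOR_BGR2HSV);dk=((g[...,2]<75)&(g[...,1]<110)).astype(np.uint8)
print(i[::60,::80].max(2))
E
```

```text
4.87 [0.4001 0.3077 0.1269] [ 180.    -0.  -140.1] [ 0.5  0.  -1.2] [  60.   10.  -28.   -0.  -52. -110.]
[0.401, 0.31, 0.003] [319. 194.]
[0.401, 0.305, 0.003] [315. 191.]
[0.479, 0.294, 0.018] [258. 245.]
[0.611, 0.304, 0.003] [200. 323.]
[[ 63 189 194 199 199 197 192 187]
 [188 138 201 208 204 204 199 196]
 [194 200 206 208  77 209 199 142]
 [197 205 206 211  51 157 146 141]
 [198  78 205 188 115 209 204  77]
 [ 24  70  59  56 185  60  36  64]
 [ 46  26  30  26  28  25  21  25]]
```

View pics/s2.png

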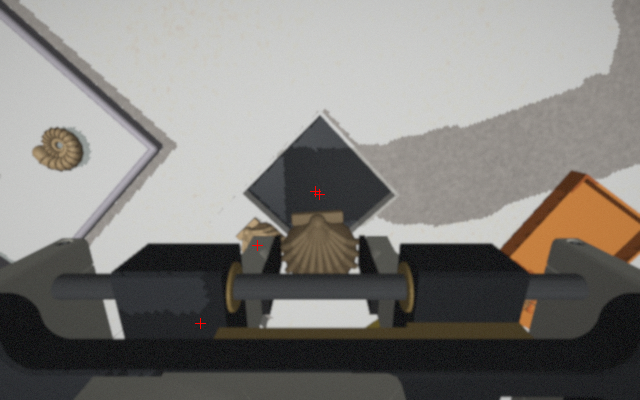

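```bash
python3 - <<'E'
from h import *
m=cam("wrist")
o=p2w(m,[(243,190),(398,193),(323,110)],.018)*1000;f=p2w(m,[(247,191),(393,192),(321,116)],.010)*1000
for a in(o,f): print(a.round(),"ctr",((a[0]+a[1])/2).round(1),"diag",np.linalg.norm(a[0]-a[1]).round(), "half",np.linalg.norm((a[0]+a[1])/2-a[2]).round(),"ang",np.degrees(np.arctan2(*(a[1]-a[0])[[1,0]])).round(1))
E
```

```text
[[441. 247.  18.]
 [349. 362.  18.]
 [337. 259.  18.]] ctr [394.7 304.7  18. ] diag 148.0 half 74.0 ang 128.7
[[442. 250.  10.]
 [351. 361.  10.]
 [342. 261.  10.]] ctr [396.8 305.7  10. ] diag 143.0 half 71.0 ang 129.5
```

Corner measurements give a tray centre of about (400, 307) mm, and the TCP is already there. I'll lower gently and release.

Call:
arm_command([
  [[0, 0, 0, 0, 0, -3, 0.3], [0, 0, 0, 0, 0.1, -6, 0.3], [0, 0, 0, 0, 0.1, -9, 0.3], [0, 0, 0, 0, 0.1, -10.5, 0.3], [0, 0, 0, 0, 0.1, -11.3, 0.3], [0, 0, 0, 0, 0.1, -11.7, 0.3], [0, 0, 0, 0, 0.1, -11.9, 0.3], [0, 0, 0, 0, 0.1, -12, 0.3]],
])

```text
clock: 5.53
tool_pos: [0.4012, 0.3074, 0.0073]
orientation: [180.0, 0.1, -140.3]
force: [0.8, 0.0, -0.7]
opening: 0.0461
```

Call:
arm_command([
  [[0, 0, 0, 0, 0, 0, 0.3], [0, 0, 0, 0, 0, 0, 0.54], [0, 0, 0, 0, 0, 0, 0.6], [0, 0, 0, 0, 0, 0, 0.6], [0, 0, 0, 0, 0, 1, 0.6], [0, 0, 0, 0, 0, 3, 0.6], [0, 0, 0, 0, 0, 6, 0.6], [0, 0, 0, 0, 0, 9, 0.6]],
])

```text
clock: 6.2
tool_pos: [0.4004, 0.3065, 0.098]
orientation: [-180.0, -0.1, -140.2]
force: [-0.1, 0.4, 0.2]
opening: 0.0528
```

Call:
arm_command([
  [[0, 0, 0, 1.7, -3, 0, 0.75], [0, 0, 0, 3.5, -6.1, 0, 0.75], [0, 0, 0, 5.3, -9.2, 0, 0.75], [0, 0, 0, 7, -12.2, 0, 0.75], [0, 0, 0, 8.8, -15.3, 0, 0.75], [0, 0, 0, 10.6, -18.4, -1.5, 0.75], [0, 0, 0, 12.2, -21.3, -4, 0.75], [0, 0, 0, 12.2, -21.3, -4, 0.75]],
])

```text
clock: 6.87
tool_pos: [0.5223, 0.0893, 0.0537]
orientation: [179.9, -0.3, -140.5]
force: [-0.7, 0.3, 0.2]
opening: 0.0657
```

```bash
python3 look.py s3 0.523,0.094,0.018; python3 - <<'E'
from h import *
i=cv2.imread("pics/s3.png")[100:300,200:440];cv2.imwrite("pics/s3c.png",cv2.resize(i,None,fx=3,fy=3))
E
```

```text
6.92 [0.5222 0.0909 0.0551] [ 180.    -0.2 -140.5] [-0.4 -0.2 -0.9] [ 31.  17. -30.  -0. -43. -82.]
[0.523, 0.094, 0.018] [324. 232.]
```

View pics/s3c.png

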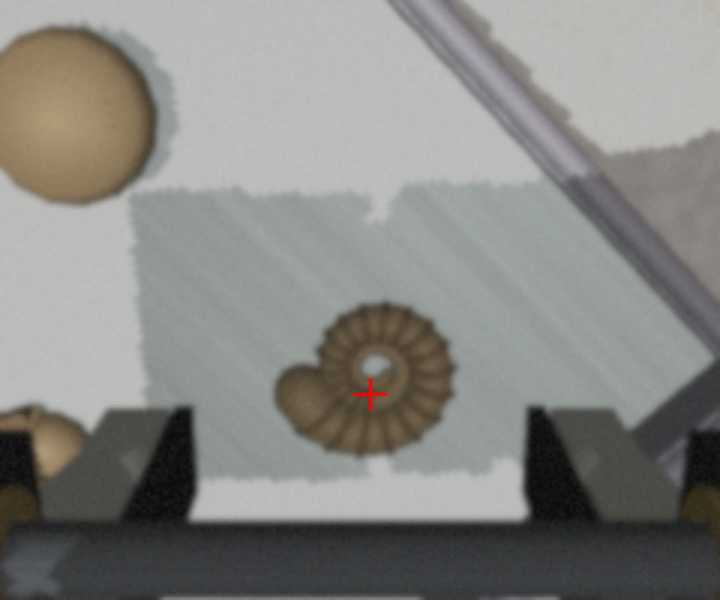

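The ammonite outline is centred between the fingers, 1 px off. I'll compute its position before descending.

```bash
python3 - <<'E'
from h import *
m=cam("wrist");print(p2w(m,[(321.7,226)],.007),p2w(m,[(321.7,226)],.012),ctrl.get_obs()["tool_pos"])
E
```

```text
[[0.52408168 0.09488399 0.007     ]] [[0.52252855 0.09354707 0.012     ]] [0.52215401 0.0909244  0.05508627]
```

Call:
arm_command([
  [[0, 0, 0, 0, 0, -2, 0.75], [0, 0, 0, 0, 0, -4, 0.75], [0, 0, 0, 0, 0, -4.7, 0.75], [0, 0, 0, 0, 0, -5, 0.75], [0, 0, 0, 0, 0, -5, 0.75], [0, 0, 0, 0, 0, -5, 0.75]],
])

```text
clock: 7.42
tool_pos: [0.5233, 0.0949, 0.0077]
orientation: [-180.0, 0.1, -140.2]
force: [0.4, -1.1, -0.6]
opening: 0.066
```

Call:
arm_command([
  [[0, 0, 0, 0, 0, 0, 0.6], [0, 0, 0, 0, 0, 0, 0.55], [0, 0, 0, 0, 0, 0, 0.45], [0, 0, 0, 0, 0, 0, 0.3], [0, 0, 0, 0, 0, 0, 0.3], [0, 0, 0, 0, 0, 0, 0.3]],
])

```text
clock: 7.92
tool_pos: [0.5232, 0.0943, 0.0072]
orientation: [-180.0, 0.1, -140.2]
force: [-2.1, 0.3, 6.7]
opening: 0.0462
```

Call:
arm_command([
  [[0, 0, 0, 0, 0, 1, 0.3], [0, 0, 0, 0, 0, 3, 0.3], [0, 0, 0, 0.4, 1, 6, 0.3], [0, 0, 0, 1.5, 3.5, 9, 0.3], [0, 0, 0, 2.9, 7, 11, 0.3], [0, 0, 0, 4.4, 10.5, 12, 0.3], [0, 0, 0, 5.9, 14, 12, 0.3], [0, 0, 0, 7.3, 17.5, 12, 0.3]],
])

```text
clock: 8.58
tool_pos: [0.5966, 0.2709, 0.1287]
orientation: [180.0, 0.1, -140.3]
force: [-0.4, -0.3, -0.9]
opening: 0.0462
```

Call:
arm_command([
  [[0, 0, 0, 1, 2.3, 0, 0.3], [0, 0, 0, 1.3, 3.3, 0, 0.3], [0, 0, 0, 1.3, 3.3, 0, 0.3], [0, 0, 0, 1.3, 3.3, 0, 0.3]],
])

```text
clock: 8.92
tool_pos: [0.6081, 0.3019, 0.1262]
orientation: [180.0, -0.1, -140.2]
force: [-0.6, -0.5, -0.6]
opening: 0.046
```

```bash
python3 look.py s4 0.61,0.302,0.003 0.4,0.307,0.003; python3 -c "
import cv2
i=cv2.imread('pics/s4.png')[0:260,100:440];cv2.imwrite('pics/s4c.png',cv2.resize(i,None,fx=2,fy=2,interpolation=cv2.INTER_CUBIC))"
```

```text
8.97 [0.6081 0.3013 0.1264] [ 1.800e+02 -1.000e-01 -1.403e+02] [ 0.1 -0.2 -0.8] [ 43.  25.  -6.  -0. -59. -93.]
[0.61, 0.302, 0.003] [318. 195.]
[0.4, 0.307, 0.003] [481.  15.]
```

View pics/s4c.png

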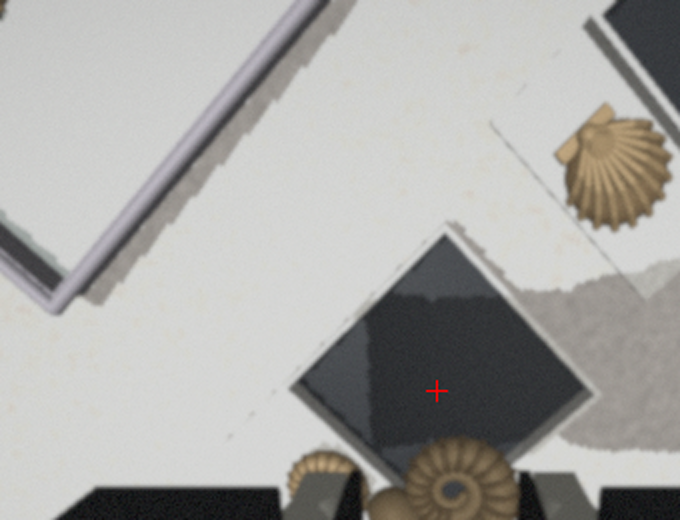

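```bash
python3 - <<'E'
from h import *
m=cam("wrist")
f=p2w(m,[(249,192.5),(393.5,196.5),(323,117.5)],.003)*1000
a=f;print(a.round(),"ctr",((a[0]+a[1])/2).round(1),"diag",np.linalg.norm(a[0]-a[1]).round(), "half",np.linalg.norm((a[0]+a[1])/2-a[2]).round(),"ang",np.degrees(np.arctan2(*(a[1]-a[0])[[1,0]])).round(1))
E
```

```text
[[652. 246.   3.]
 [563. 361.   3.]
 [549. 257.   3.]] ctr [607.5 303.5   3. ] diag 146.0 half 75.0 ang 128.1
```

Call:
arm_command([
  [[0, 0, 0, -0.1, 0.1, -3, 0.3], [0, 0, 0, -0.1, 0.1, -6, 0.3], [0, 0, 0, -0.1, 0.1, -9, 0.3], [0, 0, 0, -0.1, 0.1, -10.5, 0.3], [0, 0, 0, -0.1, 0.1, -11.3, 0.3], [0, 0, 0, -0.1, 0.1, -11.7, 0.3], [0, 0, 0, -0.1, 0.1, -11.9, 0.3], [0, 0, 0, -0.1, 0.1, -12, 0.3]],
])

```text
clock: 9.63
tool_pos: [0.6084, 0.3032, 0.0078]
orientation: [-180.0, 0.1, -140.3]
force: [-0.1, 0.9, 0.0]
opening: 0.046
```

Call:
arm_command([
  [[0, 0, 0, 0, 0, 0, 0.3], [0, 0, 0, 0, 0, 0, 0.54], [0, 0, 0, 0, 0, 0, 0.6], [0, 0, 0, 0, 0, 0, 0.6], [0, 0, 0, 0, 0, 1, 0.6], [0, 0, 0, 0, 0, 3, 0.6], [0, 0, 0, 0, 0, 6, 0.6], [0, 0, 0, 0, 0, 9, 0.6]],
])

```text
clock: 10.3
tool_pos: [0.6073, 0.3027, 0.0977]
orientation: [-180.0, -0.1, -140.2]
force: [1.0, 0.4, 0.6]
opening: 0.0525
```

Call:
arm_command([
  [[0, 0, -0.12, 0, -3, 0, 0.65], [0, 0, -0.24, 0, -6.5, 0, 0.65], [0, 0, -0.36, 0, -10, 0, 0.65], [0, 0, -0.48, 0, -13.5, 0, 0.65], [0, 0, -0.6, 0, -17, 0, 0.65], [0, 0, -0.72, 0, -20.5, 0, 0.65], [0, 0, -0.84, 0, -24, -1, 0.65], [0, 0, -0.96, 0, -27, -2, 0.65]],
])

```text
clock: 10.97
tool_pos: [0.6082, 0.0313, 0.0782]
orientation: [179.9, 0.1, 164.4]
force: [0.2, -0.4, -0.7]
opening: 0.0571
```

Call:
arm_command([
  [[0, 0, -0.11, 0, 0, -1, 0.65], [0, 0, -0.2, 0, 0, -2, 0.65], [0, 0, -0.2, 0, 0, -2, 0.65], [0, 0, -0.2, 0, 0, -2, 0.65]],
])

```text
clock: 11.3
tool_pos: [0.6078, 0.0329, 0.057]
orientation: [-180.0, -0.0, 153.5]
force: [0.1, 0.2, 0.5]
opening: 0.0569
```

```bash
python3 look.py s5 0.608,0.033,0.018; python3 -c "
import cv2
i=cv2.imread('pics/s5.png')[100:300,200:440];cv2.imwrite('pics/s5c.png',cv2.resize(i,None,fx=3,fy=3))"
```

```text
11.35 [0.6082 0.0333 0.0575] [180.    0.  153.5] [ 0.2 -0.1 -0.8] [  22.   23.  -20.    0.  -47. -138.]
[0.608, 0.033, 0.018] [320. 226.]
```

View pics/s5c.png

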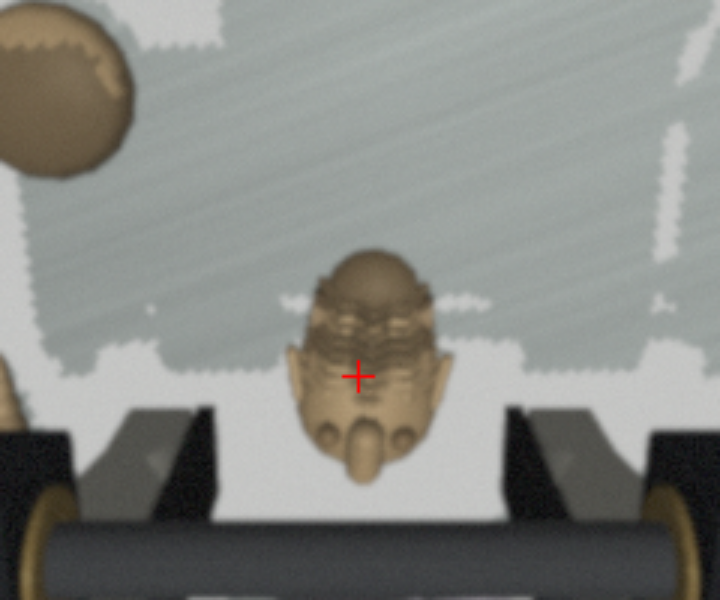

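The trilobite is centred between the jaws and aligned with them, about 2 mm off sideways, which closing will absorb.

Call:
arm_command([
  [[0, 0, 0, 0, 0, -2, 0.65], [0, 0, 0, 0, 0, -4, 0.65], [0, 0, 0, 0, 0, -4.7, 0.65], [0, 0, 0, 0, 0, -5, 0.65], [0, 0, 0, 0, 0, -5, 0.65], [0, 0, 0, 0, 0, -5, 0.65]],
])

```text
clock: 11.85
tool_pos: [0.6084, 0.0335, 0.0076]
orientation: [180.0, 0.1, 153.4]
force: [0.4, 0.3, -0.1]
opening: 0.0569
```

Call:
arm_command([
  [[0, 0, 0, 0, 0, 0, 0.5], [0, 0, 0, 0, 0, 0, 0.42], [0, 0, 0, 0, 0, 0, 0.35], [0, 0, 0, 0, 0, 0, 0.2], [0, 0, 0, 0, 0, 0, 0.2], [0, 0, 0, 0, 0, 0, 0.2], [0, 0, 0, 0, 0, 0, 0.2]],
])

```text
clock: 12.43
tool_pos: [0.6081, 0.0332, 0.0071]
orientation: [180.0, 0.0, 153.3]
force: [-2.3, 0.2, 5.2]
opening: 0.0355
```

Call:
arm_command([
  [[0, 0, 0, 0, 0, 1, 0.2], [0, 0, 0, 0, 0, 3, 0.2], [0, 0, 0, -0.6, -1, 6, 0.2], [0, 0, 0, -2, -3.3, 9, 0.2], [0, 0, 0, -3.9, -6.4, 11, 0.2], [0, 0, 0, -5.8, -9.5, 12, 0.2], [0, 0, 0, -7.7, -12.7, 12, 0.2], [0, 0, 0, -9.6, -15.8, 12, 0.2]],
])

```text
clock: 13.1
tool_pos: [0.511, -0.1261, 0.1281]
orientation: [179.9, 0.1, 153.3]
force: [0.4, -1.2, -0.6]
opening: 0.0353
```

Call:
arm_command([
  [[0, 0, 0, -2, -3.2, 0, 0.2], [0, 0, 0, -4, -6.5, 0, 0.2], [0, 0, 0, -6, -9.8, 0, 0.2], [0, 0, 0, -8, -13.1, 0, 0.2], [0, 0, 0, -9.4, -15.4, 0, 0.2], [0, 0, 0, -10, -16.4, 0, 0.2], [0, 0, 0, -10, -16.4, 0, 0.2], [0, 0, 0, -10, -16.4, 0, 0.2]],
])

```text
clock: 13.77
tool_pos: [0.4115, -0.2893, 0.1268]
orientation: [180.0, 0.0, 153.2]
force: [0.2, 0.9, -0.1]
opening: 0.0356
```

```bash
python3 look.py s6 0.412,-0.289,0.003; python3 -c "
import cv2
i=cv2.imread('pics/s6.png')[0:260,150:490];cv2.imwrite('pics/s6c.png',cv2.resize(i,None,fx=2,fy=2,interpolation=cv2.INTER_CUBIC))"
```

```text
13.82 [ 0.4119 -0.2888  0.1268] [180.    0.  153.3] [ 0.8 -0.4 -0.4] [ -13.   10.  -29.   -0.  -52. -104.]
[0.412, -0.289, 0.003] [320. 194.]
```

View pics/s6c.png

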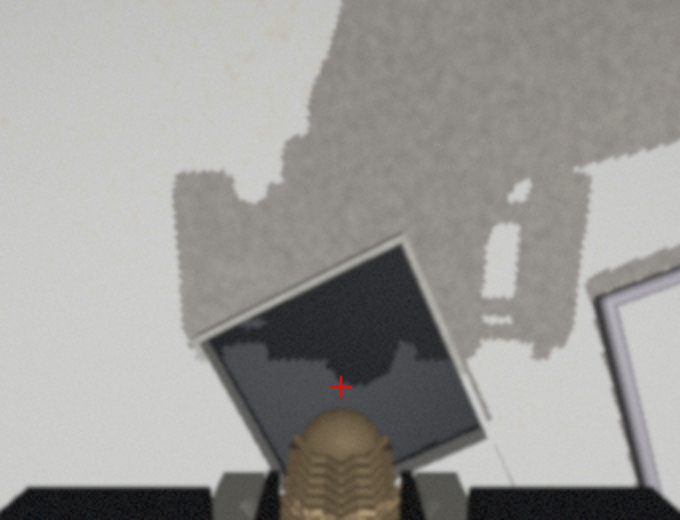

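```bash
python3 - <<'E'
from h import *
m=cam("wrist")
a=p2w(m,[(256.5,171.5),(390,215.5),(351.5,121.5)],.003)*1000
print(a.round(),"ctr",((a[0]+a[1])/2).round(1),"diag",np.linalg.norm(a[0]-a[1]).round(), "half",np.linalg.norm((a[0]+a[1])/2-a[2]).round())
E
```

```text
[[ 364. -334.    3.]
 [ 466. -235.    3.]
 [ 363. -231.    3.]] ctr [ 415.  -284.5    3. ] diag 142.0 half 75.0
```

Call:
arm_command([
  [[0, 0, 0, 0.2, 0.2, -3, 0.2], [0, 0, 0, 0.2, 0.2, -6, 0.2], [0, 0, 0, 0.2, 0.2, -9, 0.2], [0, 0, 0, 0.2, 0.2, -10.5, 0.2], [0, 0, 0, 0.2, 0.2, -11.3, 0.2], [0, 0, 0, 0.2, 0.2, -11.7, 0.2], [0, 0, 0, 0.2, 0.2, -11.9, 0.2], [0, 0, 0, 0.2, 0.2, -12, 0.2]],
])

```text
clock: 14.48
tool_pos: [0.4147, -0.2867, 0.0072]
orientation: [180.0, 0.1, 153.3]
force: [-0.5, 0.6, -0.8]
opening: 0.0352
```

Call:
arm_command([
  [[0, 0, 0, 0, 0, 0, 0.2], [0, 0, 0, 0, 0, 0, 0.42], [0, 0, 0, 0, 0, 0, 0.5], [0, 0, 0, 0, 0, 0, 0.5], [0, 0, 0, 0, 0, 1, 0.5], [0, 0, 0, 0, 0, 3, 0.5], [0, 0, 0, 0, 0, 6, 0.5], [0, 0, 0, 0, 0, 9, 0.5]],
])

```text
clock: 15.15
tool_pos: [0.413, -0.2868, 0.0973]
orientation: [-180.0, -0.1, 153.3]
force: [1.0, -0.3, -0.5]
opening: 0.0437
```

Call:
arm_command([
  [[0, 0, 0.02, 2.5, 2.8, 0, 0.5], [0, 0, 0.04, 5, 5.6, 0, 0.5], [0, 0, 0.06, 7.6, 8.4, 0, 0.5], [0, 0, 0.06, 10.2, 11.3, 0, 0.5], [0, 0, 0.06, 12.8, 14.2, 0, 0.5], [0, 0, 0.06, 15.4, 17.1, 0, 0.5], [0, 0, 0.06, 18, 20, 0, 0.5], [0, 0, 0.06, 19.8, 22, -1, 0.5]],
])

```text
clock: 15.82
tool_pos: [0.6152, -0.0644, 0.0887]
orientation: [179.9, 0.2, 156.8]
force: [0.7, -0.4, -0.1]
opening: 0.0441
```

Call:
arm_command([
  [[0, 0, 0, 0, 0, -2, 0.5], [0, 0, 0, 0, 0, -3, 0.5], [0, 0, 0, 0, 0, -3, 0.5]],
])

```text
clock: 16.07
tool_pos: [0.6095, -0.067, 0.0539]
orientation: [-179.9, -0.3, 156.7]
force: [0.1, -1.4, -0.0]
opening: 0.0437
```

```bash
python3 look.py s7 0.612,-0.067,0.02; python3 -c "
import cv2
i=cv2.imread('pics/s7.png')[100:300,200:440];cv2.imwrite('pics/s7c.png',cv2.resize(i,None,fx=3,fy=3))"
```

```text
16.12 [ 0.6101 -0.0675  0.0554] [-179.9   -0.2  156.7] [-0.  -0.4  0.8] [  12.   24.  -19.   -0.  -47. -125.]
[0.612, -0.067, 0.02] [321. 232.]
```

View pics/s7c.png

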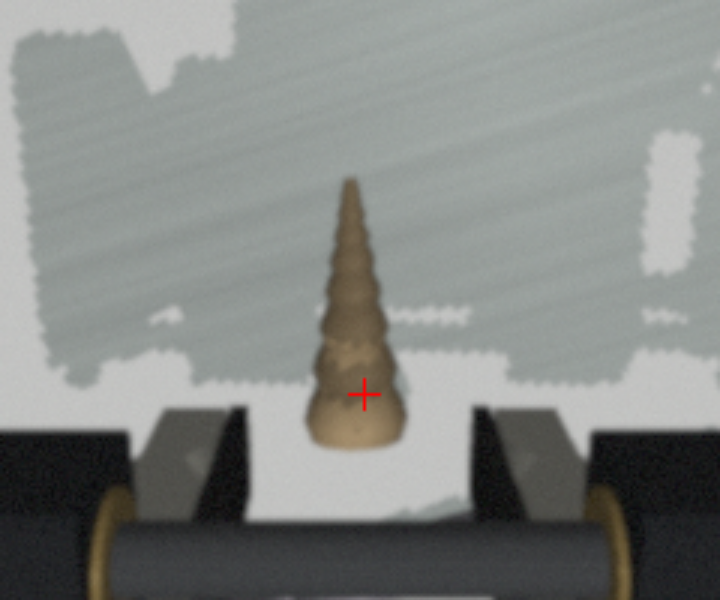

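```bash
python3 - <<'E'
from h import *
m=cam("wrist")
t=p2w(m,[(317,159.5)],.006)[0]
for z in(.003,.01,.018):
  b=p2w(m,[(318.7,249.3)],z)[0];d=t-b;print(z,b.round(4),t.round(4),np.linalg.norm(d[:2]),np.degrees(np.arctan2(d[1],d[0])), "grip from tip",(t-48*d/np.linalg.norm(d)/1000).round(4))
E
```

```text
0.003 [ 0.6335 -0.0785  0.003 ] [ 0.5665 -0.0508  0.006 ] 0.07249980425408532 157.57159253517403 grip from tip [ 0.6108 -0.0691  0.004 ]
0.01 [ 0.6303 -0.077   0.01  ] [ 0.5665 -0.0508  0.006 ] 0.06895139548781548 157.6519707747516 grip from tip [ 0.6108 -0.069   0.0088]
0.018 [ 0.6266 -0.0754  0.018 ] [ 0.5665 -0.0508  0.006 ] 0.0648962568133008 157.75459448529213 grip from tip [ 0.6102 -0.0687  0.0147]
```

Call:
arm_command([
  [[0, 0, 0.015, -0.1, -0.2, -2, 0.5], [0, 0, 0.015, -0.1, -0.2, -4, 0.5], [0, 0, 0.015, -0.1, -0.2, -4.7, 0.5], [0, 0, 0.015, -0.1, -0.2, -5, 0.5], [0, 0, 0.015, -0.1, -0.2, -5, 0.5], [0, 0, 0.015, -0.1, -0.2, -5, 0.5]],
])

```text
clock: 16.62
tool_pos: [0.6113, -0.0692, 0.0078]
orientation: [180.0, 0.1, 157.6]
force: [0.2, 0.4, 0.1]
opening: 0.0435
```

Call:
arm_command([
  [[0, 0, 0, 0, 0, 0, 0.35], [0, 0, 0, 0, 0, 0, 0.26], [0, 0, 0, 0, 0, 0, 0.2], [0, 0, 0, 0, 0, 0, 0.1], [0, 0, 0, 0, 0, 0, 0.1], [0, 0, 0, 0, 0, 0, 0.1], [0, 0, 0, 0, 0, 0, 0.1]],
])

```text
clock: 17.2
tool_pos: [0.611, -0.0688, 0.007]
orientation: [180.0, 0.0, 157.6]
force: [-2.1, 0.3, 4.8]
opening: 0.0209
```

Call:
arm_command([
  [[0, 0, 0, 0, 0, 1, 0.1], [0, 0, 0, 0, 0, 3, 0.1], [0, 0, 0, 0, -1, 6, 0.1], [0, 0, 0, 0.1, -3.5, 9, 0.1], [0, 0, 0, 0.2, -7, 11, 0.1], [0, 0, 0, 0.3, -10.5, 12, 0.1], [0, 0, 0, 0.4, -14, 12, 0.1], [0, 0, 0, 0.5, -17.5, 12, 0.1]],
])

```text
clock: 17.87
tool_pos: [0.6161, -0.2454, 0.1286]
orientation: [180.0, 0.1, 157.6]
force: [1.8, -0.2, -0.7]
opening: 0.0207
```

Call:
arm_command([
  [[0, 0, 0, 0.1, -3.4, 0, 0.1], [0, 0, 0, 0.1, -5.6, 0, 0.1], [0, 0, 0, 0.1, -6.4, 0, 0.1], [0, 0, 0, 0.1, -6.4, 0, 0.1], [0, 0, 0, 0.1, -6.4, 0, 0.1]],
])

```text
clock: 18.28
tool_pos: [0.6164, -0.3079, 0.1265]
orientation: [180.0, -0.0, 157.5]
force: [-1.0, 0.9, 0.1]
opening: 0.0207
```

```bash
python3 look.py s8 0.602,-0.303,0.003 0.414,-0.287,0.02; python3 -c "
import cv2
i=cv2.imread('pics/s8.png')[0:260,150:490];cv2.imwrite('pics/s8c.png',cv2.resize(i,None,fx=2,fy=2,interpolation=cv2.INTER_CUBIC))"
```

```text
18.33 [ 0.6166 -0.3073  0.1266] [180.   -0.  157.6] [ 0.9  0.7 -0.6] [ -10.   26.   -5.   -0.  -59. -102.]
[0.602, -0.303, 0.003] [319. 179.]
[0.414, -0.287, 0.02] [242. -50.]
```

View pics/s8c.png

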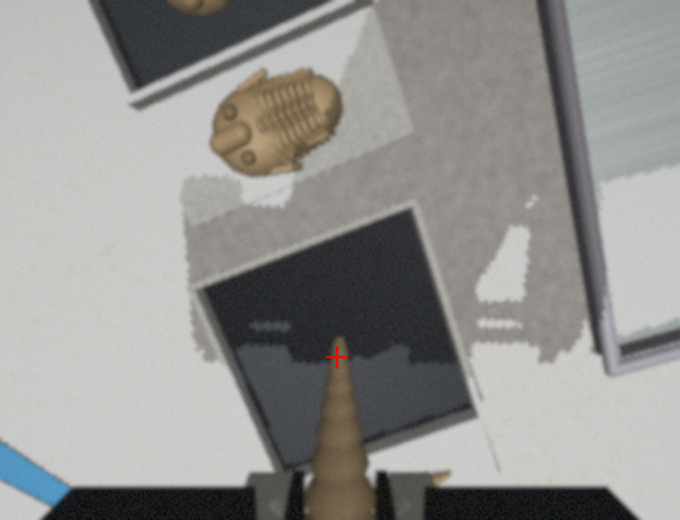

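```bash
python3 - <<'E'
from h import *
m=cam("wrist")
a=p2w(m,[(252.5,146),(355.5,106),(386,206.5),(293,234.5)],.003)*1000
print(a.round(),a.mean(0).round(1),((a[0]+a[2])/2).round(1),((a[1]+a[3])/2).round(1))
E
```

```text
[[ 548. -349.    3.]
 [ 552. -245.    3.]
 [ 655. -250.    3.]
 [ 647. -350.    3.]] [ 600.7 -298.4    3. ] [ 601.8 -299.3    3. ] [ 599.6 -297.5    3. ]
```

Call:
arm_command([
  [[0, 0, 0, 0, 0.1, -3, 0.1], [0, 0, 0, 0, 0.1, -6, 0.1], [0, 0, 0, 0, 0.1, -9, 0.1], [0, 0, 0, 0, 0.1, -10.5, 0.1], [0, 0, 0, 0, 0.1, -11.3, 0.1], [0, 0, 0, 0, 0.1, -11.7, 0.1], [0, 0, 0, 0, 0.1, -11.9, 0.1], [0, 0, 0, 0, 0.1, -12, 0.1]],
])

```text
clock: 19.0
tool_pos: [0.6177, -0.3066, 0.0076]
orientation: [180.0, 0.1, 157.6]
force: [-0.2, -0.6, -0.5]
opening: 0.0208
```

Call:
arm_command([
  [[0, 0, 0, 0, 0, 0, 0.1], [0, 0, 0, 0, 0, 0, 0.26], [0, 0, 0, 0, 0, 0, 0.4], [0, 0, 0, 0, 0, 0, 0.4], [0, 0, 0, 0, 0, 1, 0.4], [0, 0, 0, 0, 0, 3, 0.4], [0, 0, 0, 0, 0, 6, 0.4], [0, 0, 0, 0, 0, 9, 0.4]],
])

```text
clock: 19.67
tool_pos: [0.6161, -0.3069, 0.0977]
orientation: [-180.0, -0.1, 157.6]
force: [1.1, 0.5, 1.0]
opening: 0.0354
```

Call:
arm_command([
  [[0, 0, 0, 0, -3, 2, 0.4], [0, 0, 0, 0, -6, 4, 0.4], [0, 0, 0, -1, -9, 6, 0.4], [0, 0, 0, -3, -12, 8, 0.4], [0, 0, 0, -5, -15, 9, 0.4], [0, 0, 0, -7.5, -18, 9, 0.4], [0, 0, 0, -10, -21, 9, 0.4], [0, 0, 0, -13, -23, 9, 0.4]],
])

```text
clock: 20.33
tool_pos: [0.4857, -0.5392, 0.1876]
orientation: [-180.0, 0.1, 157.6]
force: [0.2, -0.1, -0.6]
opening: 0.0353
```

Call:
arm_command([
  [[0, 0, 0, -3, -2, 0, 0.4], [0, 0, 0, -6, -4, 0, 0.4], [0, 0, 0, -9, -6, 0, 0.4], [0, 0, 0, -12, -7, 0, 0.4], [0, 0, 0, -15, -8, 0, 0.4], [0, 0, 0, -18, -9, 0, 0.4], [0, 0, 0, -20, -9, 0, 0.4], [0, 0, 0, -20, -9, 0, 0.4]],
])

```text
clock: 21.0
tool_pos: [0.2827, -0.6272, 0.1877]
orientation: [-180.0, 0.0, 157.4]
force: [0.2, 0.0, -0.2]
opening: 0.0354
```

```bash
python3 - <<'E'
from h import *
o=ctrl.get_obs();print(o["clock"],o["tool_pos"].round(3))
i=ctrl.snapshot("top");m=cam("top");cv2.imwrite("pics/top1.png",i)
hsv=cv2.cvtColor(i,cv2.COLOR_BGR2HSV)
mk=((hsv[...,0]>8)&(hsv[...,0]<28)&(hsv[...,1]>70)&(hsv[...,2]>40)).astype(np.uint8)
mk[:110]=0;mk[240:]=0;mk[:,:235]=0;mk[:,490:]=0
n,l,s,ce=cv2.connectedComponentsWithStats(mk)
for k in range(1,n):
    if s[k,4]<25: continue
    ys,xs=np.where(l==k);w=p2w(m,np.c_[xs,ys],0.011)[:,:2]
    r=cv2.minAreaRect((w*1000).astype(np.float32))
    print("px",ce[k].round(1),np.round(r[0]),np.round(r[1]))
a=i[105:245,235:290];b=i[105:245,435:490];c=i[105:245,315:415]
cv2.imwrite("pics/fin.png",cv2.resize(np.hstack([a,c,b]),None,fx=3.8,fy=3.8,interpolation=cv2.INTER_CUBIC))
E
```

```text
21.0 [ 0.283 -0.627  0.188]
px [464.5 119.9] [ 683. -305.] [63. 22.]
px [266.  124.8] [684. 294.] [33. 40.]
px [462.8 142.3] [ 607. -297.] [23. 69.]
px [261.4 149. ] [608. 306.] [33. 45.]
px [362.6 175.2] [517.   0.] [33. 34.]
px [459.9 180.8] [ 493. -286.] [58. 36.]
px [264.  189.9] [479. 296.] [45. 43.]
px [462.1 205.9] [ 418. -286.] [40. 55.]
px [260.1 215.5] [402. 307.] [47. 46.]
```

View pics/fin.png

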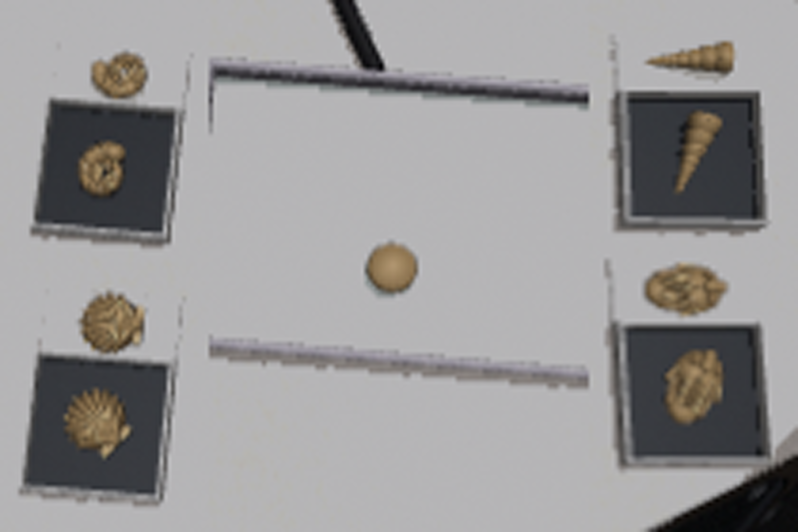

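The top view shows each cast flat, right way up and near the middle of its matching tray. The pebble has not moved and the arm is clear of everything. I'm handing in.

```bash
python3 -c "
from plant import ctrl
print(ctrl.close_job())"
```

```text
the job is handed in; nothing more can be done
None
```

All four casts are in the specimen trays with the matching samples, and the job is handed in at 21 s of the 107 s allowed. Each cast was gripped near the floor and lowered to about the height it was picked up from before release, so nothing was dropped.

- **Final top picture:** each cast lies flat and the right way up. The pebble is still in the steel tray at its starting position, and the arm is parked clear of everything.
- **Forces:** the highest wrist force reported was about 7 N, seen when closing on a cast.
- **Centring:** the ammonite, scallop and trilobite measured about 5 mm or less from their tray centres.
- **Turret, where checks disagreed:** the final automatic measurement put the turret 6–8 mm from the tray centre, though its outline was distorted. Judging by eye from its two ends in the same picture gave about 4 mm. The top and wrist cameras also differed by up to 6 mm on the tray centres.

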